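Raise the sorting hood's sash to the green clip

TASK

Push the sorting hood's sloping counterweighted window up from beneath its blue lip until the lip is level with the green clip's pointer, then take the hand away so that the window stays there. Push with the fingertips or the outside of the fingers only: do not pinch the lip, do not press on the clear pane or shift the clips, and leave the dishes, bottles and other things standing where they are.

Things in the scene. Friction and masses are not known exactly. Their poses are not given: they have to be found in the camera images.
- hood: Fixed sorting hood, 350 x 440 x 390 mm high: white base plate 15 mm thick (front edge at x = -215), metal frame. Origin on the table, mid-width; x points level into the hood, y left, z up. Its front slopes: two rails (24 mm wide, at y = +-190) and the window between them rise at 55 degrees above level, leaning to +x. Below the lip is an open slot: lip's lower edge 105 mm or more above the table.
- sash (a joint): How far the window is pushed up the slope, in m: 0 fully down, 0.20 fully up. It slides along (cos 55, 0, sin 55 degrees) in the hood's frame. Counterweighted: it stays where it is left, needs about 1 to 6 N along the slope to move, and does not coast.
- lip_front (a point): Middle of the front face of the blue lip at the window's bottom edge: half-way along its 330 mm length and up its 12 mm thickness; moves with the window. The lip stands 34 mm out from the window, square to the slope; its lower front edge is 6 mm down the slope from here. Axes: z up the slope, -x out from the window, y along the lip.
- green_tip (a point): The mark: front inner corner of the green clip's pointer, a blade 4 mm thick on the left rail (hood +y) beside the lip's left end. Axes as lip_front. The lip is level with it when lip_front and this point are equally far up the slope (same z in these axes). Its place along the rail varies. The clip is held by friction and must not be shifted.
- yellow_tip (a point): The same point of the yellow clip on the right rail (hood -y): another user's height, of no concern here, and not to be shifted.
- lip_top (a point): Middle of the lip's top: an aluminium strip 330 mm long, 23 mm wide in front of the window and 3 mm thick, set back 11 mm from the lip's front. Pressing on it and on the blue part below at once counts as pinching. Above it begins the clear pane (304 x 176 mm) which must not be pressed. Axes as lip_front.
- dish_a: Closed clear dish of dark seeds, 90 mm across, 15 mm high, loose, standing before the hood's left front corner. Origin under its centre.
- dish_b: The same with pale seeds, before the right front corner.
- dish_in: The same with brown seeds, on the base plate inside the hood.
- wash_bottle: White wash bottle with a red spout, 64 mm across, 190 mm high, loose. Origin under its centre.
- sample_jar: Glass jar with a black cap, 60 mm across, 80 mm high, loose. Origin under its centre.
- vial: Amber vial with a white cap, 30 mm across, 55 mm high, loose. Origin under its centre.
- towel_roll: Paper towel roll on a wooden stand, 150 mm across, 285 mm high, loose. Origin under its centre.

How it is judged (in metres and radians):
On the way:
1. the window is being pushed up by the fingers on the blue lip (value of joint sash above 0.045 m and contact force between the fingers and sash_c0 above 0.5 N), for 0.1 s.
At the end, for the whole second after the job is handed in: The middle of the lip is within 7 mm (along the slope) of the green clip's pointer, the window at rest, both clips within 4 mm of where they were (z of lip_front in the frame of green_tip between -0.007 and 0.007 m and velocity of joint sash between -0.005 and 0.005 m/s and distance of each of green_tip, yellow_tip from where it was at the start of the episode below 0.004 m); the robot touches nothing.
It fails at once if the lip is pinched (fingers pressing on its top and its blue part at once) (contact force between the fingers and sash_c1 above 1.5 N and contact force between the fingers and sash_c0 above 1.5 N).
It fails at once if the clear pane is pressed with more than 3 N (contact force between any of the fingers, the arm and sash_c2 above 3 N).
It fails at once if a clip is shifted by more than 4 mm (not (distance of green_tip from where it was at the start of the episode below 0.004 m) or not (distance of yellow_tip from where it was at the start of the episode below 0.004 m)).
It fails at once if a dish, bottle, jar, vial or the towel roll is lifted, knocked or moved by more than 20 mm (distance of any of dish_a, dish_b, dish_in, wash_bottle, sample_jar, vial, towel_roll from where it was at the start of the episode above 0.02 m).
It also fails if it takes over 38 s, if anything falls off the work surface, if the arm or the gripper's body presses on something with over 40 N, if the wrist force passes 120 N, or if a joint passes its speed limit or range.

ROBOT

A 6-joint arm with a two-finger parallel gripper is mounted at the origin on the work surface. World frame = base frame: x ahead of the robot, y to its left, z up, the work surface at z = 0. Lengths are in m, angles in degrees, forces in N, time in s.
With the tool pointing down it reaches from about 0.25 to 0.725 m from the base axis. Payload 9.7 kg.
Tool frame: the origin (TCP) lies at the very end of the fingers, on their centre line; the grasp point (between the pads) lies 19 mm behind it; z points along the fingers, y is the direction in which the jaws open and shut (so a half turn about z gives the same grasp; the last joint's range is limited). The gripper opens to 85 mm and grips with 20 to 120 N. Pads are 22 mm wide; open, the fingers measure 114 mm over their backs; the gripper's body (76 mm by 85 mm) begins 54 mm behind the grasp point. The pads swing forward as they close: fully open they stand 13 mm farther back than shut.
Start: joints at [64.744, 4.979, 10.078, 95.1, 0, 90], TCP at [0.235, 0.497, 0.231] pointing down, gripper open.
Joint ranges: [-179.16, 179.16], [-48.56, 103.87], [-65.8, 70.77], [-126.05, 130.52], [-82.76, 87.17], [-180, 180]. Speed limits (degrees/s): [127.2, 127.2, 147.25, 180, 180, 180].

INTERFACE

Orientations are given as [roll, pitch, yaw] about the fixed x, y, z axes, in that order (R = Rz(yaw) Ry(pitch) Rx(roll)).
In Python, from workcell import bot gives the robot as it stands.
- The arm moves only by the shell command python3 -m pendant 'ROWS' [FORCE]. ROWS is JSON, a list that holds one entry, the list of rows, each a list of 7 numbers: the shift along the tool's x, y, z in cm, then the turn, a rotation vector about the tool's x, y, z in rad, then the opening in per cent of the stroke, from 0 (shut) to 100 (fully open). In form: [[[dx, dy, dz, ax, ay, az, gripper], ...]]. A call has 1 to 5 rows; each row shifts and turns the pose as measured when the row begins, along the tool's axes as they then stand; what a row does not reach is not made up. A row lasts 1/12 s, in which the tool goes at most 41.7 mm and 7.16 degrees, less where a joint would pass 70% of its speed; a pose out of reach is approached as far as the arm can. A call with a gripper value outside its range is refused whole. The fingers move at their own pace and stop on an object; FORCE is the grip in N (left out, the last holds). Time passes only in rows, so rows that do not move let the fingers close. It gives the time, the measured TCP pose, the force and the opening at its end, in the units of the state.
- bot.get_obs(): the state, without advancing time (a new reading comes with each control period).
- bot.camera(name): name is "side" or "top" or "wrist"; returns the picture (400x640x3 uint8, red, green, blue); there is no depth.
- bot.get_calibration(name): a dict with "intrinsics" (3x3 intrinsics, pixels), "pose" (4x4, takes a point from camera to world coordinates); the wrist camera has in their place "T_tool_cam" (4x4, takes a point from camera to tool coordinates, whose origin is the TCP and whose axes are the flange's). Camera axes: x right, y down, z forward; pixel columns grow to the right and rows downward; lengths in m; the calibration is good to about 2 mm. A picture is of the moment at which its call begins: read the wrist's pose just before it. get_calibration takes no time and is no camera call.
- bot.job_done(): hands the job in, once; it reports no verdict.
Trained networks look in the newest picture that a camera, given by its name, has taken for a name from the list of things; names that differ only in an ending like _2 or _b are one class to them, and where a whole thing is asked for, a point or a joint stands for the part that bears it (a point fixed in the world has none). Each returns a list of dicts, best first, with "confidence" (0 to 1); they miss things now and then, are a little off and sometimes report something else, mostly with a low value. They report only what shows in the picture. A call takes as long as a camera call.
- bot.masks_of(camera, thing): "pixels" (400x640 bool, what is visible of it) and "extent" ([left, top, right, bottom] in pixels, round what is visible of it).
- bot.mark_of(camera, thing): "uv" ([column, row] in pixels: a listed point, or the origin of a listed thing).
The state is a dict: "time": time; "q": joint angles; "qd": joint speeds; "joint_efforts": joint torques, N m; "ee_pos": TCP position; "tcp_rot": TCP orientation; "wrist_force": force on the tool from outside, world axes, zero at the start; "torque": the same for the moment, N m; "opening": finger opening in m.
Only numpy, scipy, OpenCV 4.12 (cv2) and the standard library are available. Lean on these libraries where they do the work, as an engineer would, in place of code of your own. Each camera call takes 0.05 s, during which the arm holds its last target. There are 200 camera calls.

## Working session

There is one attempt and no reset: what is moved stays moved. The work goes in short steps, Python scripts to look and compute and a shell command to move; the robot and the scene stay as the last step left them, time stands still between calls to the robot, and variables do not carry over. Pictures are saved under pics/ and viewed, about 8 in all and at most 12, crops included, and the job is handed in when it is done.

```bash
mkdir -p pics
cat > h.py <<'E'
import numpy as np, cv2
from workcell import bot
from scipy.spatial.transform import Rotation as R
E
python3 - <<'E'
from h import *
o=bot.get_obs(); print(o['time'],o['ee_pos'],o['tcp_rot'],o['q'])
for c in ['side','top']:
    im=bot.camera(c); cv2.imwrite(f'pics/{c}0.png',im[:,:,::-1])
    k=bot.get_calibration(c); print(c,np.round(k['intrinsics'],1).tolist(),np.round(k['pose'],4).tolist())
    for t in ['hood','lip_front','green_tip','yellow_tip','lip_top','dish_a','wash_bottle','sample_jar','vial','towel_roll']:
        print(t,[(np.round(m['uv']).tolist(),round(m['confidence'],2)) for m in bot.mark_of(c,t)][:3])
print(bot.get_calibration('wrist'), bot.get_obs()['time'])
E
```

```text
0.0 [0.23455644 0.49723881 0.23055811] [-1.79924371e+02 -1.52540909e-03  1.54745338e+02] [6.47451191e+01 5.01190538e+00 1.00325331e+01 9.50962572e+01
 1.52511823e-03 8.99997786e+01]
side [[366.6, 0.0, 316.5], [0.0, 366.6, 197.2], [0.0, 0.0, 1.0]] [[0.7844, -0.3332, 0.5231, 0.0585], [-0.6201, -0.4391, 0.6502, -0.6498], [0.013, -0.8344, -0.5511, 0.6674], [0.0, 0.0, 0.0, 1.0]]
hood []
lip_front [([298.0, 203.0], 0.96)]
green_tip [([212.0, 183.0], 0.63), ([282.0, 137.0], 0.59)]
yellow_tip [([365.0, 188.0], 0.51)]
lip_top [([302.0, 205.0], 0.89)]
dish_a [([240.0, 226.0], 0.88), ([290.0, 280.0], 0.73)]
wash_bottle [([465.0, 328.0], 0.63), ([290.0, 280.0], 0.55)]
sample_jar [([209.0, 186.0], 0.6)]
vial []
towel_roll [([237.0, 167.0], 0.83)]
top [[476.8, 0.0, 314.0], [0.0, 476.8, 202.4], [0.0, 0.0, 1.0]] [[-0.0066, -0.9969, 0.079, 0.4792], [-0.9999, 0.0076, 0.0118, 0.0004], [-0.0123, -0.0789, -0.9968, 1.4993], [0.0, 0.0, 0.0, 1.0]]
hood [([315.0, 176.0], 0.74)]
lip_front [([319.0, 228.0], 0.76)]
green_tip [([167.0, 210.0], 0.63), ([256.0, 199.0], 0.52)]
yellow_tip [([379.0, 194.0], 0.44)]
lip_top [([314.0, 218.0], 0.69), ([188.0, 252.0], 0.32)]
dish_a [([359.0, 260.0], 0.68), ([276.0, 261.0], 0.6)]
wash_bottle [([467.0, 190.0], 0.9), ([168.0, 211.0], 0.42)]
sample_jar [([189.0, 250.0], 0.94), ([378.0, 195.0], 0.22)]
vial [([454.0, 244.0], 0.62)]
towel_roll [([170.0, 211.0], 0.64)]
{'intrinsics': array([[306.13151319,   0.        , 315.82961216],
       [  0.        , 306.13151319, 202.56768837],
       [  0.        ,   0.        ,   1.        ]]), 'T_tool_cam': array([[ 1.18676182e-03, -9.60098370e-01, -2.79659994e-01,
         7.15482870e-02],
       [ 9.99998982e-01,  1.36101702e-03, -4.28912312e-04,
         7.49063758e-04],
       [ 7.92420024e-04, -2.79659200e-01,  9.60099007e-01,
        -1.42353889e-01],
       [ 0.00000000e+00,  0.00000000e+00,  0.00000000e+00,
         1.00000000e+00]])} 1.1
```

View pics/side0.png

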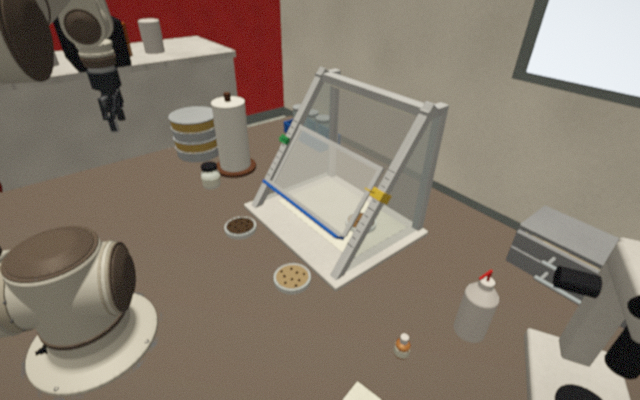

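View pics/top0.png

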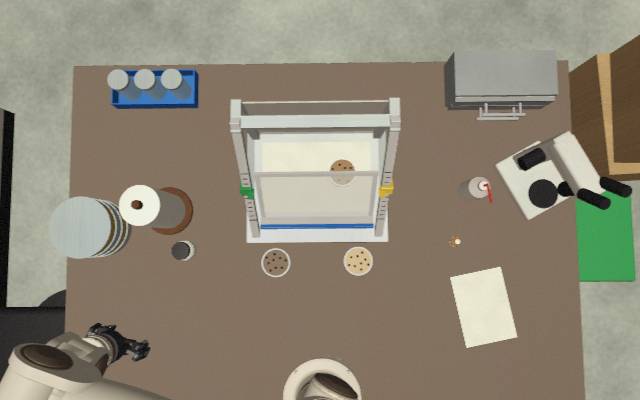

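The side view shows the hood with the lip running from about (264,182) to (342,237), the green clip at (284,139) and the yellow one at (379,194). In the top view the hood is square to the robot, with the green clip at (246,190), the yellow clip at (386,190), and the dishes at (276,262) and (358,261). I'll fit the hood pose and view enlarged crops to get the clip tips.

```bash
cat >> h.py <<'E'
def ray(c,uv):
    k=bot.get_calibration(c);K=k['intrinsics'];P=k['pose'];d=P[:3,:3]@np.linalg.solve(K,[uv[0],uv[1],1]);return P[:3,3],d/np.linalg.norm(d)
def tri(a,b):
    A=0;B=0
    for o,d in (a,b):
        M=np.eye(3)-np.outer(d,d);A=A+M;B=B+M@o
    x=np.linalg.solve(A,B);return x,[np.linalg.norm((np.eye(3)-np.outer(d,d))@(x-o)) for o,d in (a,b)]
def onz(c,uv,z):
    o,d=ray(c,uv);return o+d*(z-o[2])/d[2]
def proj(c,p):
    k=bot.get_calibration(c);P=k['pose'];q=k['intrinsics']@(P[:3,:3].T@(np.asarray(p)-P[:3,3]));return q[:2]/q[2]
E
python3 - <<'E'
from h import *
for n,a,b in [('lip',(298,203),(319,228)),('green',(282,137),(256,199)),('yel',(365,188),(379,194)),('lipL',(264,182),(260,227)),('lipR',(342,237),(376,226))]:
    x,e=tri(ray('side',a),ray('top',b)); print(n,x.round(3),np.round(e,3))
print(onz('top',(247,241.5),.015),onz('top',(388,241.5),.015))
for n,uv,z in [('dA',(276,262),0.007),('dB',(358,261),.007),('jar',(183,250),.08),('vial',(455,242),.05),('bot',(479,187),.15)]: print(n,onz('top',uv,z).round(3))
s=cv2.imread('pics/side0.png');t=cv2.imread('pics/top0.png')
a=cv2.resize(s[120:200,250:330],(400,400),interpolation=2);b=cv2.resize(t[170:250,235:315],(400,400),interpolation=2)
cv2.imwrite('pics/c1.png',np.hstack([a,b]))
E
```

```text
lip [0.517 0.001 0.123] [0.003 0.003]
green [0.589 0.171 0.23 ] [0.001 0.001]
yel [ 0.601 -0.158  0.218] [0.002 0.002]
lipL [0.52  0.175 0.103] [0.001 0.001]
lipR [ 0.522 -0.165  0.115] [0.004 0.004]
[0.47667097 0.22693236 0.015     ] [ 0.47378358 -0.21053809  0.015     ]
dA [0.412 0.137 0.007]
dB [ 0.414 -0.118  0.007]
jar [0.453 0.408 0.08 ]
vial [ 0.471 -0.407  0.05 ]
bot [ 0.627 -0.452  0.15 ]
```

View pics/c1.png

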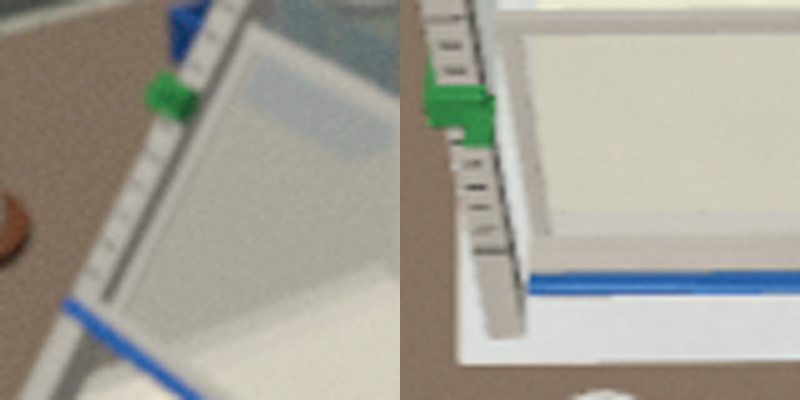

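The top crop puts the green pointer's front inner corner near top px (253.5,199). That's roughly 12–13 cm of travel up the slope. Next I'll move in front of the hood for a close wrist view, planning the rows with a helper.

```bash
cat >> h.py <<'E'
def goal(roll=-5,pitch=35,yaw=0):   # roll 0: camera on top, tool z 'pitch' below level
    p=np.radians(pitch); z=np.array([np.cos(p),0,-np.sin(p)]);x=np.array([np.sin(p),0,np.cos(p)])
    return R.from_euler('z',yaw,degrees=True)*R.from_matrix(np.c_[x,np.cross(z,x),z])*R.from_euler('z',roll,degrees=True)
def plan(p,G,show=5):
    o=bot.get_obs();r=R.from_euler('xyz',o['tcp_rot'],degrees=True);c=np.array(o['ee_pos']);d=np.array(p)-c
    w=(r.inv()*G).as_rotvec();n=int(np.ceil(max(np.linalg.norm(d)/.035,np.degrees(np.linalg.norm(w))/6.9,1)))
    print('t',round(o['time'],2),'pos',c.round(4),'q',np.round(o['q']),'F',np.round(o['wrist_force'],1),'n',n)
    rows=[]
    for i in range(min(n,show)):
        rows.append(np.r_[(r*R.from_rotvec(w*i/n)).inv().apply(d/n)*100,w/n].round(2).tolist()+[0])
    print(rows)
E
python3 -c "
from h import *
plan([.38,.09,.27],goal(),5)"
```

```text
t 1.1 pos [0.2347 0.4974 0.2313] q [65.  5. 10. 95. -0. 90.] F [-0.3 -0.6 -0.1] n 23
[[-1.33, -1.33, -0.17, -0.05, 0.01, 0.1, 0], [-1.45, -1.18, -0.25, -0.05, 0.01, 0.1, 0], [-1.56, -1.01, -0.32, -0.05, 0.01, 0.1, 0], [-1.65, -0.82, -0.39, -0.05, 0.01, 0.1, 0], [-1.72, -0.63, -0.45, -0.05, 0.01, 0.1, 0]]
```

```bash
python3 -m pendant '[[[-1.3,-1.3,-0.2,-0.05,0.01,0.1,0],[-1.4,-1.2,-0.3,-0.05,0.01,0.1,0],[-1.6,-1.0,-0.3,-0.05,0.01,0.1,0],[-1.7,-0.8,-0.4,-0.05,0.01,0.1,0],[-1.7,-0.6,-0.5,-0.05,0.01,0.1,0]]]'; python3 -c "
from h import *
plan([.38,.09,.27],goal(),5)"
```

```text
time: 1.52
ee_pos: [0.2673, 0.4104, 0.2356]
tcp_rot: [167.1, -6.4, 125.9]
wrist_force: [0.4, 0.1, 1.4]
opening: 0.0255
t 1.52 pos [0.2673 0.4104 0.2356] q [ 56. -18. -12.  82.   1. 111.] F [0.4 0.1 1.4] n 18
[[-1.78, -0.43, -0.5, -0.05, 0.01, 0.1, 0], [-1.81, -0.22, -0.54, -0.05, 0.01, 0.1, 0], [-1.81, -0.01, -0.56, -0.05, 0.01, 0.1, 0], [-1.79, 0.21, -0.58, -0.05, 0.01, 0.1, 0], [-1.75, 0.42, -0.58, -0.05, 0.01, 0.1, 0]]
```

```bash
python3 -m pendant '[[[-1.8,-0.4,-0.5,-0.05,0.01,0.1,0],[-1.8,-0.2,-0.5,-0.05,0.01,0.1,0],[-1.8,0,-0.6,-0.05,0.01,0.1,0],[-1.8,0.2,-0.6,-0.05,0.01,0.1,0],[-1.8,0.4,-0.6,-0.05,0.01,0.1,0]]]'; python3 -c "
from h import *
plan([.38,.09,.27],goal(),5)"
```

```text
time: 1.93
ee_pos: [0.2998, 0.3161, 0.2464]
tcp_rot: [157.8, -18.7, 97.5]
wrist_force: [0.6, -0.7, 0.4]
opening: -0.0002
t 1.93 pos [0.2998 0.3161 0.2464] q [ 47. -40. -28.  73.  -1. 133.] F [ 0.6 -0.7  0.4] n 13
[[-1.65, 0.64, -0.55, -0.06, 0.01, 0.1, 0], [-1.57, 0.83, -0.53, -0.06, 0.01, 0.1, 0], [-1.47, 1.02, -0.5, -0.06, 0.01, 0.1, 0], [-1.35, 1.18, -0.45, -0.06, 0.01, 0.1, 0], [-1.22, 1.34, -0.4, -0.06, 0.01, 0.1, 0]]
```

```bash
python3 -c "
from h import *
plan([.46,.09,.30],goal(),5)"
```

```text
t 1.93 pos [0.2998 0.3161 0.2464] q [ 47. -40. -28.  73.  -1. 133.] F [ 0.6 -0.7  0.4] n 13
[[-1.65, 1.3, -0.55, -0.06, 0.01, 0.1, 0], [-1.51, 1.49, -0.49, -0.06, 0.01, 0.1, 0], [-1.34, 1.65, -0.42, -0.06, 0.01, 0.1, 0], [-1.16, 1.8, -0.34, -0.06, 0.01, 0.1, 0], [-0.97, 1.93, -0.25, -0.06, 0.01, 0.1, 0]]
```

```bash
python3 -m pendant '[[[-1.6,1.5,-0.5,-0.06,0.01,0.1,0],[-1.5,1.7,-0.5,-0.06,0.01,0.1,0],[-1.3,1.7,-0.4,-0.06,0.01,0.1,0],[-1.2,1.8,-0.3,-0.06,0.01,0.1,0],[-1.0,1.9,-0.2,-0.06,0.01,0.1,0]]]'; python3 -c "
from h import *
plan([.46,.09,.30],goal(),5)"
```

```text
time: 2.35
ee_pos: [0.3873, 0.2412, 0.2752]
tcp_rot: [154.0, -32.6, 67.6]
wrist_force: [0.3, -0.0, -0.1]
opening: -0.0
t 2.35 pos [0.3873 0.2412 0.2752] q [ 36. -49. -34.  64.  -7. 154.] F [ 0.3 -0.  -0.1] n 8
[[-1.01, 1.85, -0.23, -0.05, 0.02, 0.1, 0], [-0.82, 1.95, -0.15, -0.05, 0.02, 0.1, 0], [-0.62, 2.03, -0.06, -0.05, 0.02, 0.1, 0], [-0.41, 2.08, 0.04, -0.05, 0.02, 0.1, 0], [-0.2, 2.11, 0.14, -0.05, 0.02, 0.1, 0]]
```

```bash
python3 -c "
from h import *
plan([.47,.09,.29],goal(pitch=48),5)"
```

```text
t 2.35 pos [0.3873 0.2412 0.2752] q [ 36. -49. -34.  64.  -7. 154.] F [ 0.3 -0.  -0.1] n 8
[[-1.04, 1.89, -0.06, -0.04, -0.01, 0.11, 0], [-0.84, 1.99, 0.02, -0.04, -0.01, 0.11, 0], [-0.62, 2.07, 0.1, -0.04, -0.01, 0.11, 0], [-0.4, 2.12, 0.18, -0.04, -0.01, 0.11, 0], [-0.17, 2.14, 0.26, -0.04, -0.01, 0.11, 0]]
```

```bash
python3 -m pendant '[[[-1.0,1.9,0,-0.04,-0.01,0.11,0],[-0.8,2.0,0,-0.04,-0.01,0.11,0],[-0.6,2.1,0.1,-0.04,-0.01,0.11,0],[-0.4,2.1,0.2,-0.04,-0.01,0.11,0],[-0.2,2.1,0.3,-0.04,-0.01,0.11,0]]]'
python3 - <<'E'
from h import *
plan([.47,.09,.29],goal(pitch=48),5)
im=bot.camera('wrist');cv2.imwrite('pics/w1.png',im[:,:,::-1])
E
```

```text
time: 2.77
ee_pos: [0.4437, 0.1446, 0.286]
tcp_rot: [166.6, -41.2, 27.1]
wrist_force: [-0.2, 0.6, -0.3]
opening: 0.0
t 2.77 pos [0.4437 0.1446 0.286 ] q [ 26. -48. -34.  63. -12. 179.] F [-0.2  0.6 -0.3] n 3
[[0.05, 1.99, 0.34, -0.03, -0.01, 0.09, 0], [0.23, 1.97, 0.39, -0.03, -0.01, 0.09, 0], [0.41, 1.93, 0.44, -0.03, -0.01, 0.09, 0]]
```

View pics/w1.png

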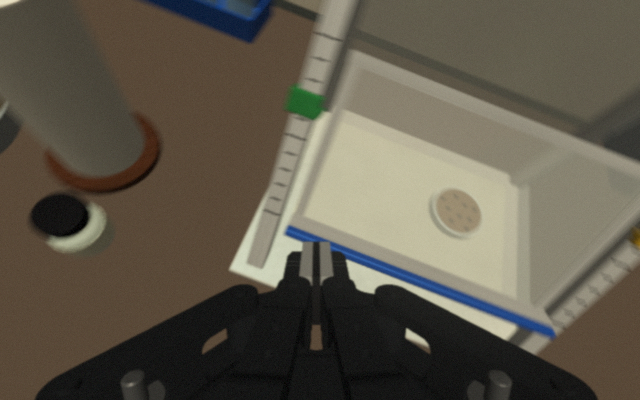

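The wrist view shows the green clip at (304,102) with its lower right corner near (320,117), and the lip running from (287,230) to (552,333). Nothing is in the way of the lip. Joint 6 is at its limit, so I'll reduce the roll and move to y≈0.05 in front of the lip.

```bash
python3 -c "
from h import *
plan([.46,.06,.25],goal(roll=-12,pitch=50),5)"
```

```text
t 2.82 pos [0.4447 0.1427 0.2861] q [ 25. -48. -34.  63. -12. 179.] F [-0.4  0.4 -0.3] n 3
[[-1.37, 2.53, 1.0, -0.02, -0.02, 0.05, 0], [-1.23, 2.57, 1.09, -0.02, -0.02, 0.05, 0], [-1.09, 2.6, 1.17, -0.02, -0.02, 0.05, 0]]
```

```bash
python3 -m pendant '[[[-1.2,2.6,0.8,-0.02,-0.02,0.05,0],[-1.2,2.6,1.0,-0.02,-0.02,0.05,0],[-1.1,2.6,1.2,-0.02,-0.02,0.05,0],[0,0,0,0,0,0,0]]]'
python3 - <<'E'
from h import *
plan([.46,.06,.25],goal(roll=-12,pitch=50),5)
o=bot.get_obs();im=bot.camera('wrist');cv2.imwrite('pics/w2.png',im[:,:,::-1])
k=bot.get_calibration('wrist');T=np.eye(4);T[:3,:3]=R.from_euler('xyz',o['tcp_rot'],degrees=True).as_matrix();T[:3,3]=o['ee_pos'];P=T@k['T_tool_cam'];np.save('P2.npy',P)
for t in ['lip_front','green_tip','lip_top','yellow_tip']: print(t,[(np.round(m['uv'],1).tolist(),round(m['confidence'],2)) for m in bot.mark_of('wrist',t)])
E
```

```text
time: 3.15
ee_pos: [0.4597, 0.0575, 0.2528]
tcp_rot: [171.3, -39.6, 14.1]
wrist_force: [-0.2, 0.6, 0.5]
opening: 0.0
t 3.15 pos [0.4597 0.0575 0.2528] q [ 11. -48. -36.  62.  -7. 178.] F [-0.2  0.6  0.5] n 1
[[-0.11, -0.28, 0.23, -0.01, -0.01, -0.02, 0]]
lip_front [([357.4, 244.5], 0.58)]
green_tip [([176.1, 75.7], 0.97)]
lip_top [([352.4, 225.8], 0.91)]
yellow_tip [([596.4, 156.5], 0.93)]
```

View pics/w2.png

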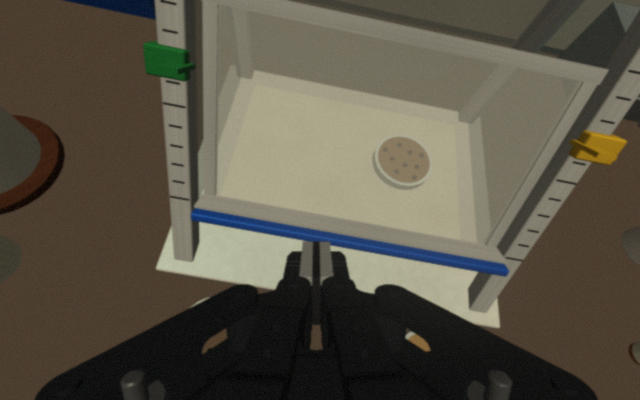

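The blue lip's front face runs from (194,216) to (507,269), the green pointer's tip is at about (194,67) and the yellow one's at about (572,155). The network's green mark at (176,76) lies on the clip body rather than the pointer tip. I'll solve for 3D positions.

Run:
```python
from h import *
from scipy.optimize import least_squares as ls
P=np.load('P2.npy');K=bot.get_calibration('wrist')['intrinsics']
def wr(uv): d=P[:3,:3]@np.linalg.solve(K,[*uv,1]);return P[:3,3],d/np.linalg.norm(d)
def pj(p): q=K@(P[:3,:3].T@(p-P[:3,3]));return q[:2]/q[2]
# unknown: lip mid xyz, yaw, sg green, sy yellow ; tips in same front plane as lip_front, green y=?
u=np.array([np.cos(np.radians(55)),0,np.sin(np.radians(55))])
def mdl(v):
    c=v[:3];rz=R.from_euler('z',v[3]);y=rz.apply([0,1,0]);U=rz.apply(u)
    return c+.165*y,c-.165*y,c+v[4]*U+v[6]*y,c+v[5]*U-v[6]*y,c
def f(v):
    l,r,g,ye,c=mdl(v)
    return np.r_[pj(l)-(194,216),pj(r)-(507,269),pj(g)-(194,67),pj(ye)-(572,155),
     proj('side',l)-(263.5,181.5),proj('side',r)-(342,237),proj('top',l)-(260,227),proj('top',r)-(376,226),proj('top',g)-(253.5,199)]
s=ls(f,[.52,0,.115,0,.12,.1,.17]);print(s.x.round(4));print(s.fun.round(1));print('side green pred',proj('side',mdl(s.x)[2]))
print('green from wrist+top',tri(wr((194,67)),ray('top',(253.5,199))))
```

```text
[0.5199 0.0092 0.107  0.0239 0.1412 0.1268 0.1599]
[-0.1  0.7 -0.5 -2.5  0.2  0.3  1.1  0.7 -0.9 -0.1 -3.9  0.3  0.3  1.
 -2.7 -1.5  2.7 -2.3]
side green pred [284.57500477 138.80295703]
green from wrist+top (array([0.59248482, 0.17366589, 0.2260736 ]), [np.float64(0.004460652916739597), np.float64(0.004460652916739515)])
```

```bash
python3 -c "
from h import *
plan([.465,.03,.135],goal(roll=-15,pitch=50),5)"
```

```text
t 3.4 pos [0.4599 0.0615 0.2559] q [ 12. -48. -36.  62.  -7. 178.] F [0.1 1.  0. ] n 4
[[-1.99, 0.44, 2.37, -0.0, -0.0, -0.02, 0], [-1.99, 0.4, 2.38, -0.0, -0.0, -0.02, 0], [-1.99, 0.36, 2.38, -0.0, -0.0, -0.02, 0], [-1.99, 0.32, 2.39, -0.0, -0.0, -0.02, 0]]
```

```bash
python3 -m pendant '[[[-2.0,0.4,2.4,0,0,-0.02,0],[-2.0,0.4,2.4,0,0,-0.02,0]]]'; python3 -c "
from h import *
plan([.465,.03,.135],goal(roll=-15,pitch=50),5)"
```

```text
time: 3.57
ee_pos: [0.4731, 0.0513, 0.2037]
tcp_rot: [169.4, -39.5, 18.0]
wrist_force: [1.1, 0.5, -0.5]
opening: -0.0
t 3.57 pos [0.4731 0.0513 0.2037] q [  9. -49. -42.  56.  -5. 173.] F [ 1.1  0.5 -0.5] n 3
[[-1.82, 0.31, 1.55, -0.0, -0.01, -0.01, 0], [-1.82, 0.29, 1.56, -0.0, -0.01, -0.01, 0], [-1.81, 0.27, 1.57, -0.0, -0.01, -0.01, 0]]
```

```bash
python3 -c "
from h import *
plan([.455,.04,.15],goal(roll=-15,pitch=64),5)"
```

```text
t 3.57 pos [0.4731 0.0513 0.2037] q [  9. -49. -42.  56.  -5. 173.] F [ 1.1  0.5 -0.5] n 3
[[-1.67, -0.0, 0.96, 0.02, -0.08, -0.01, 0], [-1.58, 0.0, 1.09, 0.02, -0.08, -0.01, 0], [-1.49, 0.01, 1.22, 0.02, -0.08, -0.01, 0]]
```

```bash
python3 -m pendant '[[[-1.0,0,0,0.02,-0.1,0,0],[-1.5,0,0.8,0.02,-0.1,0,0],[-1.6,0,1.2,0.02,-0.06,0,0]]]'; python3 -c "
from h import *
plan([.455,.04,.15],goal(roll=-15,pitch=64),5)"
```

```text
time: 3.82
ee_pos: [0.4436, 0.0438, 0.1497]
tcp_rot: [174.4, -23.6, 15.9]
wrist_force: [0.5, -0.1, 0.5]
opening: -0.0005
t 3.82 pos [0.4436 0.0438 0.1497] q [  7. -36. -36.  67.  -2. 172.] F [ 0.5 -0.1  0.5] n 1
[[0.92, 0.64, 0.44, -0.02, 0.03, -0.01, 0]]
```

```bash
python3 -c "
from h import *
plan([.505,.025,.077],goal(roll=-15,pitch=64),5)"
```

```text
t 3.82 pos [0.4436 0.0438 0.1497] q [  7. -36. -36.  67.  -2. 172.] F [ 0.5 -0.1  0.5] n 3
[[0.68, 0.87, 3.04, -0.01, 0.01, -0.0, 0], [0.65, 0.85, 3.05, -0.01, 0.01, -0.0, 0], [0.62, 0.83, 3.07, -0.01, 0.01, -0.0, 0]]
```

```bash
python3 -m pendant '[[[0.7,0.9,3.0,-0.01,0.01,0,0],[0.6,0.8,3.0,-0.01,0.01,0,0],[0.6,0.8,3.0,-0.01,0.01,0,0],[0,0,0,0,0,0,0]]]'
python3 - <<'E'
from h import *
plan([.505,.025,.077],goal(roll=-15,pitch=64),5)
u=np.array([.5736,0,.8192]);o=bot.get_obs();plan(np.array(o['ee_pos'])+.05*u,goal(roll=-15,pitch=62),5)
a=bot.camera('wrist');b=bot.camera('side')
cv2.imwrite('pics/w3.png',np.hstack([cv2.resize(a,(400,250)),cv2.resize(b[90:290,200:440],(400,333))[:250]])[:,:,::-1])
E
```

```text
time: 4.15
ee_pos: [0.5058, 0.0294, 0.075]
tcp_rot: [172.5, -25.1, 16.7]
wrist_force: [-0.6, -0.2, -0.8]
opening: -0.0
t 4.15 pos [0.5058 0.0294 0.075 ] q [  5. -28. -40.  52.  -2. 169.] F [-0.6 -0.2 -0.8] n 1
[[-0.1, 0.43, -0.21, 0.0, -0.0, 0.0, 0]]
t 4.15 pos [0.5058 0.0294 0.075 ] q [  5. -28. -40.  52.  -2. 169.] F [-0.6 -0.2 -0.8] n 2
[[2.11, 0.57, -1.21, -0.0, 0.02, 0.0, 0], [2.13, 0.58, -1.17, -0.0, 0.02, 0.0, 0]]
```

View pics/w3.png

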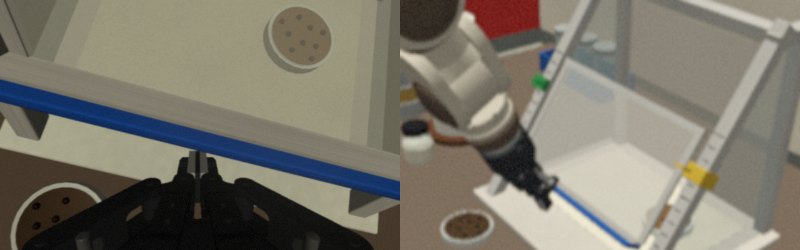

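The side crop shows the fingertips just in front of and below the lip near its middle, clear of both dishes. The wrist view agrees, with the tips at the lip's lower edge. I'll go 1 cm deeper, then push up the slope.

```bash
python3 -m pendant '[[[0.5,0.1,0.9,0,0,0,0],[2.1,0.6,-1.2,0,0,0,0],[1.3,0.3,-0.7,0,0,0,0]]]'
python3 - <<'E'
from h import *
u=np.array([.5736,0,.8192]);o=bot.get_obs();plan(np.array(o['ee_pos'])+.1*u,goal(roll=-15,pitch=62),5)
E
```

```text
time: 4.5
ee_pos: [0.5337, 0.0331, 0.106]
tcp_rot: [172.6, -24.9, 17.0]
wrist_force: [-2.7, -2.4, -1.4]
opening: -0.0
t 4.5 pos [0.5337 0.0331 0.106 ] q [  5. -24. -34.  54.  -2. 169.] F [-2.7 -2.4 -1.4] n 3
[[2.81, 0.77, -1.62, -0.0, 0.01, 0.0, 0], [2.83, 0.77, -1.58, -0.0, 0.01, 0.0, 0], [2.85, 0.77, -1.55, -0.0, 0.01, 0.0, 0]]
```

```bash
python3 -m pendant '[[[1.7,0.45,-1.0,0,0,0,0],[1.7,0.45,-1.0,0,0,0,0],[1.7,0.45,-1.0,0,0,0,0]]]'
python3 - <<'E'
from h import *
plan([0.6,.03,.2],goal(roll=-15,pitch=62),1)
for c in ['wrist','side','top']:
    a=bot.camera(c);cv2.imwrite(f'pics/{c}4.png',a[:,:,::-1])
    for t in ['lip_front','green_tip']: print(c,t,[(np.round(m['uv'],1).tolist(),round(m['confidence'],2)) for m in bot.mark_of(c,t)])
a=cv2.imread('pics/side4.png')[110:230,240:400];b=cv2.imread('pics/top4.png')[160:250,235:395];w=cv2.imread('pics/wrist4.png')
cv2.imwrite('pics/m4.png',np.vstack([np.hstack([cv2.resize(a,(400,300)),cv2.resize(b,(400,300))]),np.hstack([cv2.resize(w,(400,250)),np.zeros((250,400,3),np.uint8)])]))
E
```

```text
time: 4.75
ee_pos: [0.5644, 0.0362, 0.1579]
tcp_rot: [172.7, -24.5, 17.2]
wrist_force: [-2.8, -1.7, -4.0]
opening: -0.0003
t 4.75 pos [0.5644 0.0362 0.1579] q [  5. -19. -24.  59.  -2. 169.] F [-2.8 -1.7 -4. ] n 2
[[2.34, 0.97, -1.13, -0.01, 0.02, 0.01, 0]]
wrist lip_front [([385.0, 264.8], 0.64)]
wrist green_tip []
side lip_front [([317.3, 172.0], 0.69), ([211.3, 181.5], 0.4)]
side green_tip []
top lip_front [([318.7, 205.2], 0.7)]
top green_tip [([251.5, 199.8], 0.55)]
```

View pics/m4.png

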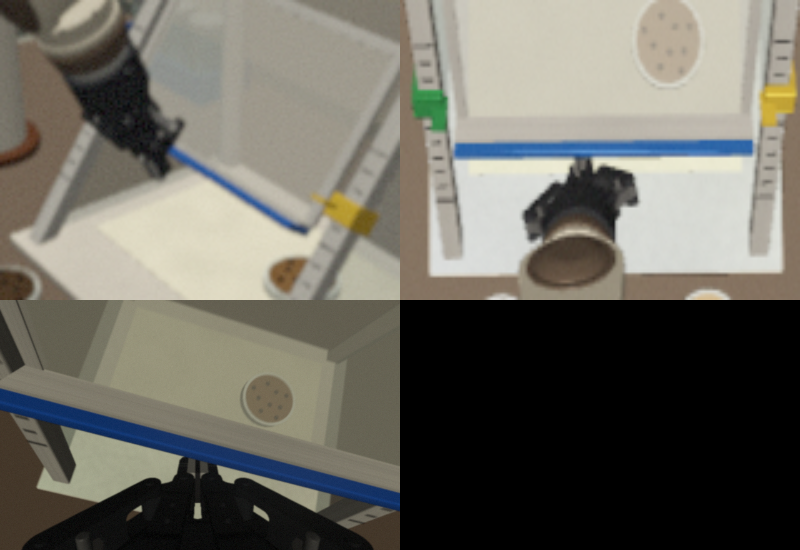

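The window is moving with the fingers. In the top crop the lip is at row ~205 against ~199 for the green tip, so about 25–30 mm remain. I'll push another 1.5 cm, back off, and measure closely with the wrist camera.

```bash
python3 -m pendant '[[[1.3,0.4,-0.7,0,0,0,0],[0,0,0,0,0,0,0],[-1.0,-0.3,0.5,0,0,0,0],[-0.6,-0.2,-2.0,0,0,0,0],[0,0,-3.0,0,0,0,0]]]'
python3 - <<'E'
from h import *
plan([0.52,.09,.27],goal(roll=-15,pitch=50),5)
E
```

```text
time: 5.62
ee_pos: [0.5349, 0.0351, 0.1922]
tcp_rot: [172.9, -23.8, 17.0]
wrist_force: [0.4, -0.1, 0.7]
opening: -0.0
t 5.62 pos [0.5349 0.0351 0.1922] q [  5. -23. -23.  65.  -2. 169.] F [ 0.4 -0.1  0.7] n 3
[[1.1, -1.59, -2.57, -0.02, 0.09, 0.0, 0], [1.31, -1.53, -2.5, -0.02, 0.09, 0.0, 0], [1.52, -1.48, -2.41, -0.02, 0.09, 0.0, 0]]
```

```bash
python3 -m pendant '[[[0.2,-2.0,-2.9,0,0.05,0,0],[0.2,-2.0,-2.9,0,0.05,0,0],[0.2,-2.0,-2.9,0,0.05,0,0],[0,0,0,0,0,0,0]]]'
python3 - <<'E'
from h import *
plan([0.5,.11,.27],goal(roll=-15,pitch=52),1)
o=bot.get_obs();a=bot.camera('wrist');cv2.imwrite('pics/w5.png',a[:,:,::-1])
for t in ['lip_front','green_tip']: print(t,[(np.round(m['uv'],1).tolist(),round(m['confidence'],2)) for m in bot.mark_of('wrist',t)])
k=bot.get_calibration('wrist');T=np.eye(4);T[:3,:3]=R.from_euler('xyz',o['tcp_rot'],degrees=True).as_matrix();T[:3,3]=o['ee_pos'];np.save('P5.npy',T@k['T_tool_cam'])
E
```

```text
time: 5.95
ee_pos: [0.4819, 0.0938, 0.2698]
tcp_rot: [172.4, -32.9, 18.0]
wrist_force: [0.4, 0.5, 1.0]
opening: 0.0002
t 5.95 pos [0.4819 0.0938 0.2698] q [ 14. -36. -26.  67.  -6. 177.] F [0.4 0.5 1. ] n 1
[[1.88, -1.13, 1.05, -0.06, 0.06, 0.0, 0]]
lip_front [([431.8, 180.5], 0.58)]
green_tip [([232.7, 97.5], 0.71)]
```

View pics/w5.png

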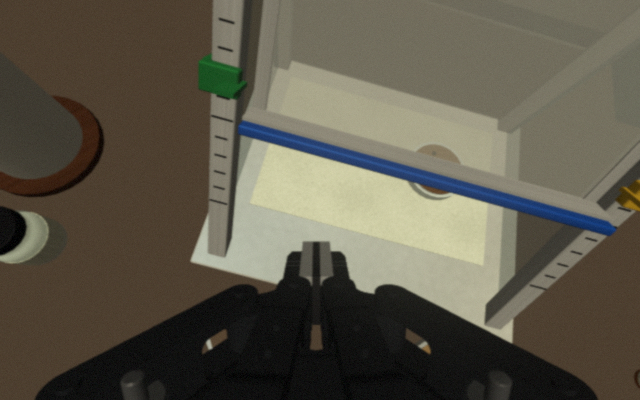

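The lip's left end is at about (241,128) and the green clip spans (198–246, 58–98), still a couple of centimetres above it. I'll zoom in on the pointer.

Run:
```python
import cv2
a=cv2.imread('pics/w5.png')[45:155,185:295];cv2.imwrite('pics/z5.png',cv2.resize(a,(550,550),interpolation=cv2.INTER_CUBIC))
```

```text
(no output)
```

View pics/z5.png

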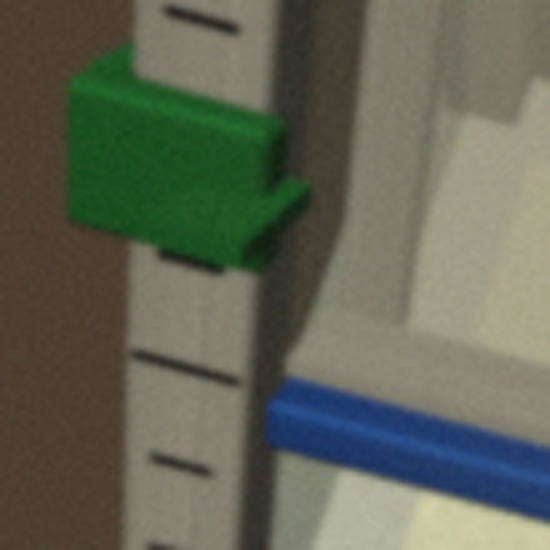

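The zoom shows the pointer blade's front inner corner at about w5 px (237,96.5). The lip's front-face left end is at about (238.6,130). I'll fit the remaining travel.

```bash
cat > fit.py <<'E'
from h import *
from scipy.optimize import least_squares as ls
P2,P5=np.load('P2.npy'),np.load('P5.npy');K=bot.get_calibration('wrist')['intrinsics']
def pj(P,p): q=K@(P[:3,:3].T@(p-P[:3,3]));return q[:2]/q[2]
u=np.array([np.cos(np.radians(55)),0,np.sin(np.radians(55))]);nn=np.array([-u[2],0,u[0]])
def m(v):
    rz=R.from_euler('z',v[3]);y=rz.apply([0,1,0]);U=rz.apply(u);N=rz.apply(nn);c=v[:3]
    return c,y,U,c+v[5]*U+v[6]*y+v[7]*N
def f(v):
    c,y,U,g=m(v);e=.165*y;d=c+v[4]*U
    return np.r_[pj(P2,c+e)-(194,217),pj(P2,c-e)-(507,270),pj(P5,d+e)-(238.6,130),pj(P5,d-e)-(612,231),
      pj(P5,g)-(237.2,96.5),pj(P2,g)-(178,76),(proj('top',g)-(253.3,199))/1.5,(proj('top',c+e)-(260,227))/1.5,(proj('top',c-e)-(376,226))/1.5,
      (proj('side',c+e)-(263.5,181.5))/1.5,(proj('side',c-e)-(342,237))/1.5,(v[6]-.168)*300,v[7]*200]
s=ls(f,[.52,0,.11,0,.1,.13,.167,0],loss='soft_l1')
if __name__=='__main__':
    print(s.x.round(4),'remaining mm',1000*(s.x[5]-s.x[4]));print(f(s.x).round(1))
E
python3 fit.py
```

```text
[ 5.173e-01  9.400e-03  1.085e-01  1.110e-02  1.075e-01  1.334e-01
  1.703e-01 -1.000e-04] remaining mm 25.964773946365177
[-0.8 -0.4  0.9  0.6  1.   0.3 -0.5 -1.2 -1.7  1.5  3.5 -1.6 -0.3 -0.2
  0.1  0.7 -1.8  0.  -0.8 -0.4 -3.6  0.3  0.7 -0. ]
```

```bash
python3 -c "
from h import *
plan([0.532,.035,.19],goal(roll=-15,pitch=65),5)"
```

```text
t 6.1 pos [0.4833 0.0921 0.2642] q [ 14. -36. -26.  67.  -5. 177.] F [ 0.8 -0.1 -0.6] n 4
[[-0.38, 1.46, 2.16, 0.0, -0.04, 0.0, 0], [-0.3, 1.46, 2.18, 0.0, -0.04, 0.0, 0], [-0.22, 1.46, 2.19, 0.0, -0.04, 0.0, 0], [-0.14, 1.46, 2.19, 0.0, -0.04, 0.0, 0]]
```

```bash
python3 -m pendant '[[[-0.4,1.5,2.0,0,-0.04,0,0],[-0.3,1.5,2.1,0,-0.04,0,0],[-0.2,1.5,2.1,0,-0.04,0,0],[-0.2,1.5,2.1,0,-0.04,0,0],[0,0,0,0,0,0,0]]]'; python3 -c "
from h import *
plan([0.559,.035,.148],goal(roll=-15,pitch=64),5)"
```

```text
time: 6.52
ee_pos: [0.531, 0.028, 0.1832]
tcp_rot: [173.2, -22.3, 16.5]
wrist_force: [-1.0, -0.4, -1.0]
opening: 0.0001
t 6.52 pos [0.531  0.028  0.1832] q [  4. -22. -23.  66.  -2. 169.] F [-1.  -0.4 -1. ] n 2
[[0.67, -0.2, 2.17, -0.0, 0.02, 0.0, 0], [0.61, -0.2, 2.18, -0.0, 0.02, 0.0, 0]]
```

```bash
python3 -m pendant '[[[0.6,-0.2,2.2,0,0.02,0,0],[0.6,-0.2,2.2,0,0.02,0,0],[0,0,0,0,0,0,0]]]'; python3 -c "
from h import *
plan([0.588,.035,.190],goal(roll=-15,pitch=64),5)"
```

```text
time: 6.77
ee_pos: [0.5592, 0.0312, 0.1392]
tcp_rot: [173.2, -24.0, 16.4]
wrist_force: [-0.5, 0.3, -1.2]
opening: -0.0
t 6.77 pos [0.5592 0.0312 0.1392] q [  4. -19. -26.  58.  -2. 169.] F [-0.5  0.3 -1.2] n 2
[[2.35, 0.43, -1.7, -0.0, 0.01, -0.0, 0], [2.36, 0.43, -1.67, -0.0, 0.01, -0.0, 0]]
```

```bash
python3 -m pendant '[[[2.1,0.3,-1.5,0,0,0,0],[1.8,0.3,-1.3,0,0,0,0],[0,0,0,0,0,0,0]]]'
python3 - <<'E'
from h import *
o=bot.get_obs();print(o['ee_pos'],np.array(o['ee_pos'])@[.5736,0,.8192],o['wrist_force'])
E
```

```text
time: 7.02
ee_pos: [0.5793, 0.0336, 0.1743]
tcp_rot: [173.4, -23.1, 16.1]
wrist_force: [-0.7, 0.6, 0.5]
opening: -0.0001
[0.57929083 0.03356759 0.17433285] 0.4750946915519675 [-0.68217134  0.621428    0.48107696]
```

```bash
python3 -m pendant '[[[0.8,0.1,-0.6,0,0,0,0],[0.4,0.1,-0.3,0,0,0,0]]]'
python3 - <<'E'
from h import *
o=bot.get_obs();print(o['ee_pos'],np.array(o['ee_pos'])@[.5736,0,.8192],o['wrist_force'])
a=bot.camera('top');b=bot.camera('wrist')
cv2.imwrite('pics/m6.png',np.hstack([cv2.resize(a[170:250,235:315],(400,400),interpolation=2),cv2.resize(b,(400,250))[[min(i,249) for i in range(400)]]])[:,:,::-1])
E
```

```text
time: 7.18
ee_pos: [0.5845, 0.034, 0.1848]
tcp_rot: [173.5, -22.7, 16.1]
wrist_force: [-2.0, 1.8, -2.0]
opening: 0.0001
[0.58447831 0.03398956 0.18476012] 0.48661225344902653 [-2.01371881  1.7549613  -2.04801263]
```

View pics/m6.png

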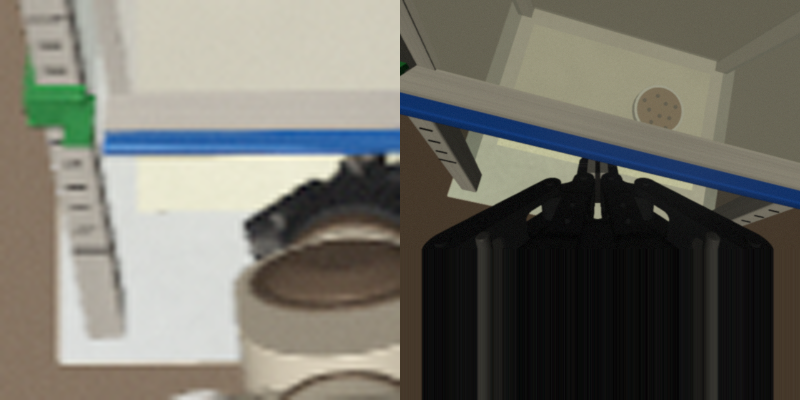

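The top crop shows the lip's front a little below the pointer tip, by very roughly 5–8 mm. I'll back off and measure with the wrist camera as before.

```bash
python3 -m pendant '[[[-1.0,-0.3,0.5,0,0,0,0],[-0.6,-0.2,-2.0,0,0,0,0],[0,0,-3.0,0,0,0,0],[0.1,-2.0,-3.0,0,0.05,0,0],[0.1,-2.0,-3.0,0,0.05,0,0]]]'; python3 -c "
from h import *
plan([0.482,.10,.27],goal(roll=-15,pitch=54),5)"
```

```text
time: 7.7
ee_pos: [0.515, 0.0715, 0.2623]
tcp_rot: [173.3, -27.8, 16.5]
wrist_force: [1.7, 1.0, 0.8]
opening: 0.0001
t 7.7 pos [0.515  0.0715 0.2623] q [ 10. -27. -19.  70.  -4. 174.] F [1.7 1.  0.8] n 2
[[-0.86, -1.72, -1.1, -0.03, 0.06, -0.0, 0], [-0.78, -1.69, -1.19, -0.03, 0.06, -0.0, 0]]
```

```bash
python3 -m pendant '[[[-0.2,-2.0,-1.5,-0.03,0.06,0,0],[-0.2,-2.0,-1.5,-0.03,0.06,0,0],[0,0,0,0,0,0,0]]]'
python3 - <<'E'
from h import *
o=bot.get_obs();a=bot.camera('wrist');cv2.imwrite('pics/w7.png',a[:,:,::-1]);print(o['ee_pos'],o['tcp_rot'])
for t in ['lip_front','green_tip']: print(t,[(np.round(m['uv'],1).tolist(),round(m['confidence'],2)) for m in bot.mark_of('wrist',t)])
k=bot.get_calibration('wrist');T=np.eye(4);T[:3,:3]=R.from_euler('xyz',o['tcp_rot'],degrees=True).as_matrix();T[:3,3]=o['ee_pos'];np.save('P7.npy',T@k['T_tool_cam'])
h=cv2.cvtColor(a,cv2.COLOR_RGB2HSV);g=(abs(h[:,:,0].astype(int)-65)<20)&(h[:,:,1]>110)&(h[:,:,2]>40)
ys,xs=np.where(g);print(xs.min(),xs.max(),ys.min(),ys.max());x0=int(np.median(xs))-45;y0=max(0,int(np.median(ys))-35)
print(x0,y0);cv2.imwrite('pics/z7.png',cv2.resize(a[y0:y0+110,max(0,x0):x0+110],(660,660),interpolation=2)[:600,:,::-1])
E
```

```text
time: 7.95
ee_pos: [0.4869, 0.1048, 0.2893]
tcp_rot: [168.9, -35.7, 18.6]
wrist_force: [0.1, 0.4, 0.5]
opening: -0.0005
[0.48685557 0.1048054  0.28933393] [168.86830081 -35.65169809  18.600063  ]
lip_front [([432.9, 183.2], 0.66)]
green_tip [([235.6, 128.6], 0.78)]
205 249 86 127
180 74
```

View pics/z7.png

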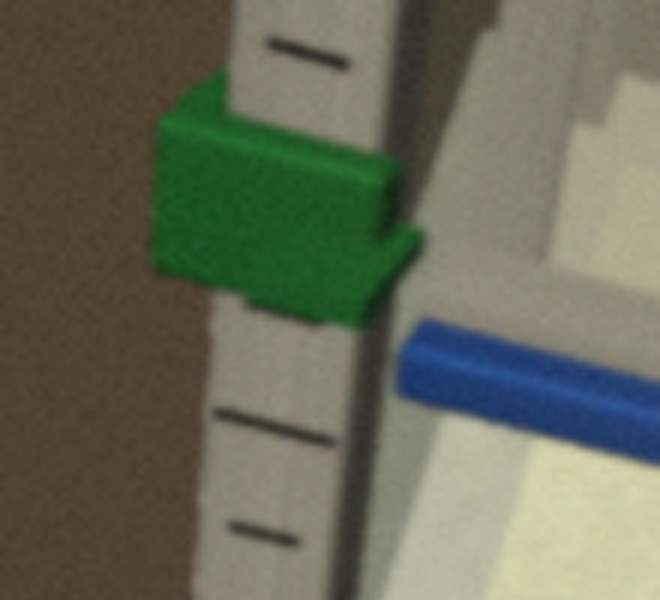

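The zoom shows the pointer's corner at w7 px ≈(240.7,126) and the lip's front-face left end at ≈(246.3,136.5). They are still a few mm apart.

Run:
```python
from fit import *
P7=np.load('P7.npy');v0=s.x
def f7(w):
    v=w[:8];c,y,U,g=m(v);d=c+w[8]*U+.165*y
    return np.r_[f(v),pj(P7,g)-(240.7,126),pj(P7,d)-(246.3,136.5)]
r=ls(f7,np.r_[v0,.125],loss='soft_l1');print(r.x.round(4),1000*(r.x[5]-r.x[8]),f7(r.x)[-4:].round(1))
# local: only P7 residuals with small common camera shift
def fl(w):
    c,y,U,g=m(r.x);return np.r_[pj(P7,g)+w[1:3]-(240.7,126),pj(P7,c+w[0]*U+.165*y)+w[1:3]-(246.3,136.5)]
q=ls(fl,[.125,0,0]);print('local remaining',1000*(r.x[5]-q.x[0]),q.fun.round(1))
```

```text
[ 0.5172  0.0097  0.1088  0.0116  0.1075  0.1337  0.1711 -0.0012  0.1273] 6.365744107586751 [0.2 1.2 0.6 0.1]
local remaining 7.4113261365380545 [-0.1 -0.   0.1  0. ]
```

```bash
python3 -c "
from h import *
plan([0.540,.035,.198],goal(roll=-15.5,pitch=66),5)"
```

```text
t 8.1 pos [0.4886 0.1033 0.2867] q [ 18. -37. -25.  66. -11. 180.] F [ 0.8  0.2 -0.5] n 4
[[-0.72, 1.57, 2.55, 0.01, -0.05, -0.0, 0], [-0.59, 1.61, 2.56, 0.01, -0.05, -0.0, 0], [-0.45, 1.64, 2.56, 0.01, -0.05, -0.0, 0], [-0.32, 1.68, 2.56, 0.01, -0.05, -0.0, 0]]
```

```bash
python3 -m pendant '[[[-0.7,1.6,2.4,0.01,-0.05,0,0],[-0.6,1.6,2.4,0.01,-0.05,0,0],[-0.5,1.6,2.4,0.01,-0.05,0,0],[-0.3,1.6,2.4,0.01,-0.05,0,0],[0,0,0,0,0,0,0]]]'; python3 -c "
from h import *
plan([0.566,.034,.156],goal(roll=-15,pitch=66),5)"
```

```text
time: 8.52
ee_pos: [0.5393, 0.0303, 0.1973]
tcp_rot: [173.1, -23.3, 15.5]
wrist_force: [-1.1, 0.3, -0.9]
opening: -0.0
t 8.52 pos [0.5393 0.0303 0.1973] q [  5. -21. -21.  66.  -2. 170.] F [-1.1  0.3 -0.9] n 2
[[0.41, -0.11, 2.43, 0.01, -0.0, -0.01, 0], [0.41, -0.1, 2.43, 0.01, -0.0, -0.01, 0]]
```

```bash
python3 -m pendant '[[[0.4,-0.1,2.3,0,0,0,0],[0.4,-0.1,2.3,0,0,0,0],[0,0,0,0,0,0,0]]]'; python3 -c "
from h import *
o=bot.get_obs();p=np.array(o['ee_pos']);print('up',p@[.5736,0,.8192],'in',p@[.8192,0,-.5736])
plan([0.5845,.034,.1848],goal(roll=-15,pitch=66),5)"
```

```text
time: 8.77
ee_pos: [0.5669, 0.0286, 0.1521]
tcp_rot: [173.3, -22.8, 14.8]
wrist_force: [-0.3, -0.1, -1.0]
opening: -0.0002
up 0.4497672344058998 in 0.3772244001039479
t 8.77 pos [0.5669 0.0286 0.1521] q [  4. -17. -23.  61.  -2. 170.] F [-0.3 -0.1 -1. ] n 2
[[1.48, 0.1, -1.15, 0.01, 0.0, -0.01, 0], [1.48, 0.11, -1.14, 0.01, 0.0, -0.01, 0]]
```

```bash
python3 -m pendant '[[[1.4,0.1,-1.1,0,0,0,0],[1.3,0.1,-1.0,0,0,0,0],[0,0,0,0,0,0,0]]]'; python3 -c "
from h import *
o=bot.get_obs();p=np.array(o['ee_pos']);print('up',p@[.5736,0,.8192],'in',p@[.8192,0,-.5736],o['tcp_rot'])"
```

```text
time: 9.02
ee_pos: [0.5819, 0.0309, 0.1785]
tcp_rot: [173.5, -22.2, 14.4]
wrist_force: [-0.6, -0.0, 0.9]
opening: -0.0001
up 0.48005347793138886 in 0.37432331105453226 [173.53230855 -22.21061859  14.42532978]
```

```bash
python3 -m pendant '[[[0.8,0.1,-0.6,0,0,0,0],[0.35,0,-0.25,0,0,0,0]]]'; python3 -c "
from h import *
o=bot.get_obs();p=np.array(o['ee_pos']);print('up',p@[.5736,0,.8192],'in',p@[.8192,0,-.5736],o['wrist_force'])"
```

```text
time: 9.18
ee_pos: [0.5877, 0.0317, 0.1895]
tcp_rot: [173.6, -22.0, 14.3]
wrist_force: [-2.0, -0.9, -2.5]
opening: 0.0003
up 0.4923166444390203 in 0.3727133870840577 [-2.01282342 -0.87193061 -2.46886794]
```

Contact at up = 0.4923, close to the target. I'll back off and check.

```bash
python3 -m pendant '[[[-1.0,-0.3,0.5,0,0,0,0],[-0.6,-0.2,-2.0,0,0,0,0],[0,0,-3.0,0,0,0,0],[0.1,-2.0,-3.0,0,0.05,0,0],[0.1,-2.0,-3.0,0,0.05,0,0]]]'; python3 -m pendant '[[[-0.5,-1.8,-1.3,-0.02,0.05,0,0],[-0.5,-1.5,-1.3,-0.02,0.05,0,0],[0,0,0,0,0,0,0]]]'
python3 - <<'E'
from h import *
o=bot.get_obs();a=bot.camera('wrist');cv2.imwrite('pics/w8.png',a[:,:,::-1])
for t in ['lip_front','green_tip']: print(t,[(np.round(m['uv'],1).tolist(),round(m['confidence'],2)) for m in bot.mark_of('wrist',t)])
k=bot.get_calibration('wrist');T=np.eye(4);T[:3,:3]=R.from_euler('xyz',o['tcp_rot'],degrees=True).as_matrix();T[:3,3]=o['ee_pos'];np.save('P8.npy',T@k['T_tool_cam'])
h=cv2.cvtColor(a,cv2.COLOR_RGB2HSV);g=(abs(h[:,:,0].astype(int)-65)<20)&(h[:,:,1]>110)&(h[:,:,2]>40)
ys,xs=np.where(g);x0=int(np.median(xs))-45;y0=max(0,int(np.median(ys))-45)
print(x0,y0);b=bot.camera('top')
cv2.imwrite('pics/z8.png',np.hstack([cv2.resize(a[y0:y0+110,x0:x0+100],(500,550),interpolation=2),cv2.resize(b[165:275,240:300],(300,550),interpolation=2)])[:,:,::-1])
E
```

```text
time: 9.6
ee_pos: [0.5209, 0.0708, 0.2701]
tcp_rot: [173.5, -26.9, 14.5]
wrist_force: [0.1, 0.8, 1.0]
opening: -0.0005
time: 9.85
ee_pos: [0.4926, 0.095, 0.2928]
tcp_rot: [170.7, -33.6, 16.3]
wrist_force: [-0.8, 0.2, 0.1]
opening: -0.0
lip_front [([426.0, 173.8], 0.95)]
green_tip [([221.3, 131.0], 0.94)]
165 65
```

View pics/z8.png

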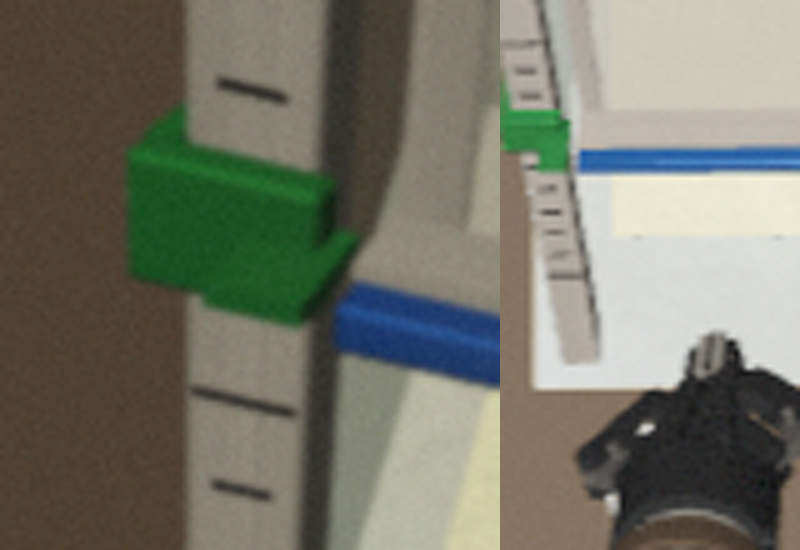

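The left half shows the pointer's corner at w8 px ≈(226,128) and the lip's front-face left end at ≈(232.4,132), now nearly level. The hand is clear. I'll check the numbers, then hand in.

Run:
```python
from fit import *
P8=np.load('P8.npy');c,y,U,g=m(s.x)
for t in [(226,128),(221.3,131)]:
    fl=lambda w:np.r_[pj(P8,g)+w[1:3]-t,pj(P8,c+w[0]*U+.165*y)+w[1:3]-(232.4,132)]
    q=ls(fl,[.13,0,0]);print('remaining mm',1000*(s.x[5]-q.x[0]),q.fun.round(1))
v=bot.mark_of('wrist','lip_front')[0]['uv']  # independent: lip middle vs. fitted g height
q=ls(lambda w:pj(P8,c+w[0]*U+w[1]*y)-v,[.13,0]);print('network lip_front s',q.x,'green s',s.x[5])
o=bot.get_obs();print(o['wrist_force'],o['qd'])
```

```text
remaining mm 2.263728858436953 [ 0.1  0.  -0.1 -0. ]
remaining mm -0.7145147564245613 [ 2.4  0.1 -2.4 -0.1]
network lip_front s [ 0.1353765  -0.00265469] green s 0.13343794876754167
[0.02819331 0.50902813 1.15100187] [-0.30458416  0.72413684  0.22306028 -0.05743115 -0.22699313  0.02322381]
```

All the estimates are within about ±2.5 mm, so I'm handing in.

```bash
python3 -c "
from workcell import bot
print(bot.job_done())"
```

```text
the job is handed in; nothing more can be done
None
```

I pushed the window up from beneath the blue lip with the shut fingertips, in three pushes. After each one I took the hand away and measured with the wrist camera. Then I handed the job in at about 10 s of robot time.

**Lip against the pointer (limit ±7 mm):** three estimates from the last look disagree slightly, but all are well inside the limit:
- My own reading of the picture put the lip 2.3 mm below the pointer.
- The network's pointer mark put it 0.7 mm above.
- The network's lip mark put it 1.9 mm above.

**Contact:** the hand was clear of the hood in the last picture, and the wrist force was about 1 N, similar to readings taken in free air. Forces read while pushing stayed around 3–5 N.

**Not fully checked:**
- **Clips, dishes and bottles:** I saw no sign of any of them moving, but I did not measure their positions again at the end.
- **Window movement:** I did not check separately that the window was still, beyond its staying put each time I backed off.
- **Verdict:** the hand-in gave none.

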